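# Re-rack four specimen bottles in reverse order

## Task

Move the four amber specimen bottles from the grey cups of the aluminium tray into the white storage rack, one to a pocket, in reverse order: the bottle at the left end of the tray goes into the right-end pocket, the next one into the pocket beside it, and so on. Keep each bottle upright and set it down on the pocket's floor rather than dropping it.

Things in the scene. Friction and masses are not known exactly. Their poses are not given: they have to be found in the camera images.
- tall_vial: Slim round amber vial with a white cap of the same width: 25 mm diameter all the way, 95 mm tall, about 40 g. Loose, stands upright in its holder at the start, turned at most 0.35 rad from the world axes. Origin: centre of its underside; z up its axis.
- squat_jar: Short wide round amber jar with a white cap of the same width: 36 mm diameter all the way, 64 mm tall, about 70 g. Loose, stands upright in its holder at the start, turned at most 0.35 rad from the world axes. Origin: centre of its underside; z up its axis.
- necked_bottle: Round amber bottle: body 34 mm diameter up to 54 mm above its underside, sloping shoulder to 66 mm, then a narrow neck and a white cap 22 mm diameter from 70 to 86 mm (total height 86 mm), about 70 g. Loose, stands upright in its holder at the start, turned at most 0.35 rad from the world axes. Origin: centre of its underside; z up its axis.
- square_bottle: Square amber bottle: body 28 x 28 mm (flat sides across its own x and y axes) up to 60 mm above its underside, then a round white cap 24 mm diameter up to 78 mm (total height), about 60 g. Loose, stands upright in its holder at the start, turned at most 0.35 rad from the world axes. Origin: centre of its underside; z up its axis.
- start_rack: Aluminium tray, 76 mm (x) by 284 mm (y), 3 mm thick, with 24 mm high end plates, carrying the four grey cups in a row along its y axis, their centres at y = -99, -33, +33 and +99 mm. Fixed; it stands on the robot's near or far side of the storage rack, the row running left to right (its y axis within 0.15 rad of world y). Origin: centre of its underside on the table, z up.
- storage_rack: White plastic rack, 63 mm (x) by 275 mm (y), with four empty square pockets in a row along its y axis, centres at x = 0, y = -99, -33, +33 and +99 mm. Each pocket is 53 x 53 mm, its floor 4 mm above the table, its rim 14 mm above the table. Fixed; its row runs left to right (its y axis within 0.15 rad of world y, and pointing the same way as the start rack's). Origin: centre of its underside on the table, z up.
- tall_holder: The grey open square cup, 63 x 63 mm outside, 53 x 53 mm inside, floor 5 mm thick, rim 14 mm above its underside, that holds the tall vial at the start. Fixed in the start rack and never moves, so it keeps showing from which place in the row the tall vial came; the four cups look the same and which stands where in the row is random. Origin: centre of its underside, 3 mm above the table; axes as the start rack's.
- squat_holder: The grey open square cup, 63 x 63 mm outside, 53 x 53 mm inside, floor 5 mm thick, rim 14 mm above its underside, that holds the squat jar at the start. Fixed in the start rack and never moves, so it keeps showing from which place in the row the squat jar came; the four cups look the same and which stands where in the row is random. Origin: centre of its underside, 3 mm above the table; axes as the start rack's.
- necked_holder: The grey open square cup, 63 x 63 mm outside, 53 x 53 mm inside, floor 5 mm thick, rim 14 mm above its underside, that holds the necked bottle at the start. Fixed in the start rack and never moves, so it keeps showing from which place in the row the necked bottle came; the four cups look the same and which stands where in the row is random. Origin: centre of its underside, 3 mm above the table; axes as the start rack's.
- square_holder: The grey open square cup, 63 x 63 mm outside, 53 x 53 mm inside, floor 5 mm thick, rim 14 mm above its underside, that holds the square bottle at the start. Fixed in the start rack and never moves, so it keeps showing from which place in the row the square bottle came; the four cups look the same and which stands where in the row is random. Origin: centre of its underside, 3 mm above the table; axes as the start rack's.
There are look-alikes about, which are no part of the job. What is shaped like the square_bottle but purple or yellow is not meant.

How it is judged:
By the outcome, as a careful person would: the job done as asked, in the order asked, and still so for the second after the job is handed in, with the robot touching nothing.
It also fails if it takes over 102 s, if anything falls off the work surface, if the arm or the gripper's body presses on something with over 40 N, if the wrist force passes 120 N, or if a joint passes its speed limit or range.

## Robot

A 6-joint arm with a two-finger parallel gripper is mounted at the origin on the work surface. World frame = base frame: x ahead of the robot, y to its left, z up, the work surface at z = 0. Lengths are in mm, angles in rad, forces in N, time in s.
With the tool pointing down it reaches from about 375 to 975 mm from the base axis. Payload 3.8 kg.
Tool frame: the origin (TCP) lies between the finger pads; the fingertips stand 25 mm ahead of it and the grasp point (between the pads) lies 6 mm ahead of it; z points along the fingers, y is the direction in which the jaws open and shut (so a half turn about z gives the same grasp; the last joint's range is limited). The gripper opens to 88 mm and grips with 3 to 60 N. Pads are 18 mm wide; open, the fingers measure 123 mm over their backs; the gripper's body (75 mm by 187 mm) begins 45 mm behind the grasp point.
Start: joints at [-1.295, 0.264, 1.604, -0, 1.274, -0.037], TCP at [207.708, -642.243, 263.706] pointing down, gripper open.
Joint ranges: [-2.63, 2.63], [-0.94, 2.18], [0.31, 2.57], [-1.31, 4.45], [0, 2.66], [-2.55, 2.55]. Speed limits (rad/s): [2.57, 2.57, 3.14, 3.14, 3.14, 3.14].

## Interface

Orientations are given as a unit quaternion [w, x, y, z].
In Python, from station import arm gives the robot as it stands.
- The arm moves only by the tool apply_moves, never from a script. Its argument "commands" is a list of rows, each an object with "hand": the finger opening in m, from 0 to 0.0881; "dp": the shift along the world's x, y, z in m, a list of three; "rotation": the turn, a rotation vector about the world's x, y, z in degrees, a list of three. A call has exactly 8 rows; each row is the pose to reach, as a shift and turn from the pose commanded when the call began; what a row does not reach only later rows make up. A row lasts 1/8 s, in which the tool goes at most 62.5 mm and 10.7 degrees, less where a joint would pass 70% of its speed; a pose out of reach is approached as far as the arm can. A call with a gripper value outside its range is refused whole. The fingers move at their own pace and stop on an object; "squeeze" is the grip in N (left out, the last holds). Time passes only in rows, so rows that repeat a pose let the fingers close, or fill a call up. It gives the time, the measured TCP pose, the force and the opening at its end, in the units of the state.
- arm.observe(): the state, without advancing time (a new reading comes with each control period).
- arm.snapshot(name): name is "scene" or "top"; returns a dict with "image" (400x640x3 uint8, red, green, blue), "K" (3x3 intrinsics, pixels), "R" (3x3) and "t" (3): a world point X has camera coordinates R X + t. Camera axes: x right, y down, z forward; pixel columns grow to the right and rows downward; lengths in mm; the calibration is good to about 2 mm. A picture is of the moment at which its call begins. There is no depth.
- arm.finish_job(): hands the job in, once; it reports no verdict.
The state is a dict: "time_s": time; "q": joint angles; "joint_velocities": joint speeds; "effort": joint torques, N m; "eef_pos": TCP position; "tcp_rot": TCP orientation; "wrist_force": force on the tool from outside, world axes, zero at the start; "wrist_torque": the same for the moment, N m; "gripper_width": finger opening in mm.
Only numpy, scipy, OpenCV 4.12 (cv2) and the standard library are available. Lean on these libraries where they do the work, as an engineer would, in place of code of your own. Each camera call takes 0.05 s, during which the arm holds its last target. There are 200 camera calls.

## Working session

There is one attempt and no reset: what is moved stays moved. The work goes in short steps, Python scripts to look and compute and a tool call to move; the robot and the scene stay as the last step left them, time stands still between calls to the robot, and variables do not carry over. Pictures are saved under pics/ and viewed, about 12 in all and at most 16, crops included, and the job is handed in when it is done.

Besides the shell and the picture viewer there is one more tool, called after "Request:" in YAML: its name, and indented under it one key for each argument. apply_moves: Moves the arm, as the interface text tells. Its arguments: {"type":"object","properties":{"commands":{"type":"array","items":{"type":"object","properties":{"hand":{"type":"number"},"dp":{"type":"array","items":{"type":"number"}},"rotation":{"type":"array","items":{"type":"number"}}}}},"squeeze":{"type":"number"}},"required":["commands"]}

```bash
mkdir -p pics; ls; python3 - <<'E'
from station import arm
import cv2,numpy as np
for n in("scene","top"):
    s=arm.snapshot(n); cv2.imwrite(f"pics/{n}0.png",s["image"][:,:,::-1]); print(n,s["K"],s["R"],s["t"])
    np.savez(f"{n}0.npz",**s)
print(arm.observe())
E
```

```text
pics
scene [[416.49720923   0.         324.12370554]
 [  0.         416.49720923 208.35128628]
 [  0.           0.           1.        ]] [[-0.561636    0.82731847  0.01044801]
 [ 0.51368622  0.35856624 -0.77945925]
 [-0.64860734 -0.43240537 -0.6263658 ]] [ 326.43113643 -261.96396765 1096.29767908]
top [[399.70845962   0.         315.55342279]
 [  0.         399.70845962 196.25382185]
 [  0.           0.           1.        ]] [[-0.01686875 -0.99954616 -0.02495829]
 [-0.99352643  0.01956136 -0.11190432]
 [ 0.11234176  0.02290903 -0.99340551]] [ 19.60613522 598.36749384 669.57024439]
{'time_s': 0.1, 'q': array([-1.29490234e+00,  2.64670796e-01,  1.60520797e+00, -4.08386983e-08,
        1.27372003e+00, -3.68735276e-02]), 'joint_velocities': array([ 5.97348559e-04, -1.34368754e-03, -2.80384508e-03,  1.94159649e-05,
        8.34813137e-04,  1.22405241e-05]), 'effort': array([-6.18086342e-04, -5.03621793e+01, -3.58070290e+01,  7.31414021e-02,
        2.33494781e-02, -6.14078976e-05]), 'eef_pos': array([ 207.54845223, -641.68418621,  262.53311271]), 'tcp_rot': array([-9.95915329e-04,  9.87796462e-01,  1.55747047e-01, -1.19611637e-04]), 'wrist_force': array([-0.00438817,  0.22695063,  0.37871585]), 'wrist_torque': array([0.03271963, 0.01103888, 0.00292452]), 'gripper_width': 87.7432518678213}
```

View pics/scene0.png

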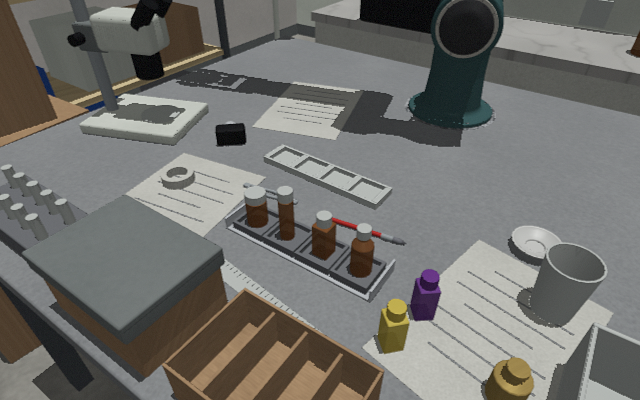

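View pics/top0.png

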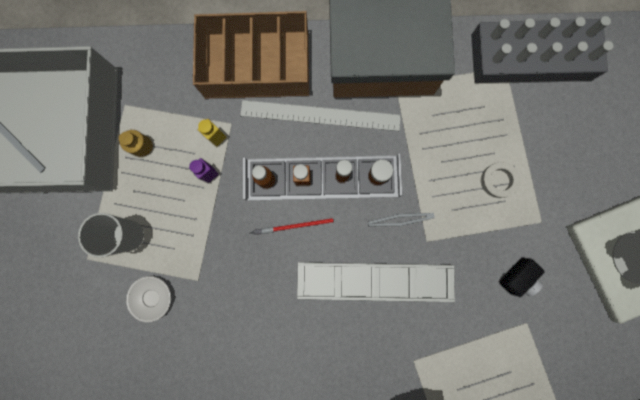

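The tray (left to right as the robot sees it) holds necked (260,176), square (301,174), tall (344,171) and squat (381,172) in the top view. The rack, on the near side, spans (297..455, 262..302). Candidates for the square bottle:
- amber (301,174), in the tray: this is the one
- purple (203,170): wrong colour
- yellow (209,131): wrong colour
- ochre round bottle (133,142): not amber and not in the tray

Next is a close crop to check the choice.

```bash
python3 - <<'E'
import cv2
a=cv2.imread("pics/top0.png")[145:215,235:412]; cv2.imwrite("pics/c1.png",cv2.resize(a,None,fx=4.5,fy=4.5,interpolation=cv2.INTER_CUBIC))
a=cv2.imread("pics/top0.png")[250:315,287:464]; cv2.imwrite("pics/c2.png",cv2.resize(a,None,fx=4.5,fy=4.5,interpolation=cv2.INTER_CUBIC))
a=cv2.imread("pics/scene0.png")[170:305,215:405]; cv2.imwrite("pics/c3.png",cv2.resize(a,None,fx=4.2,fy=4.2,interpolation=cv2.INTER_CUBIC))
E
```

```text
(no output)
```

View pics/c1.png

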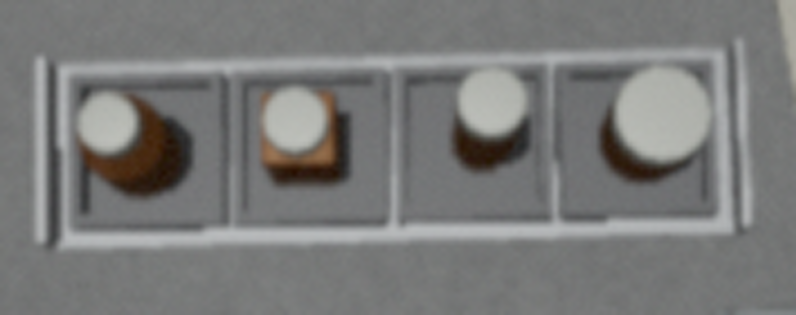

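View pics/c2.png

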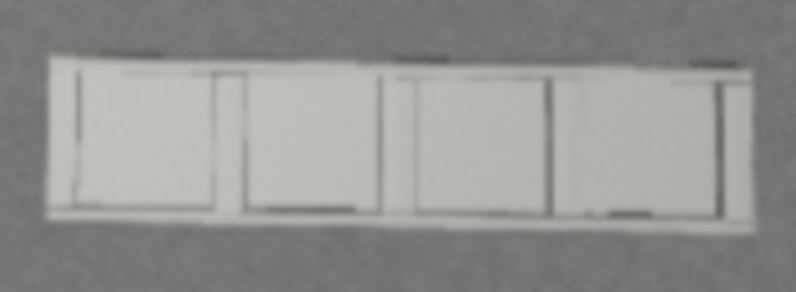

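View pics/c3.png

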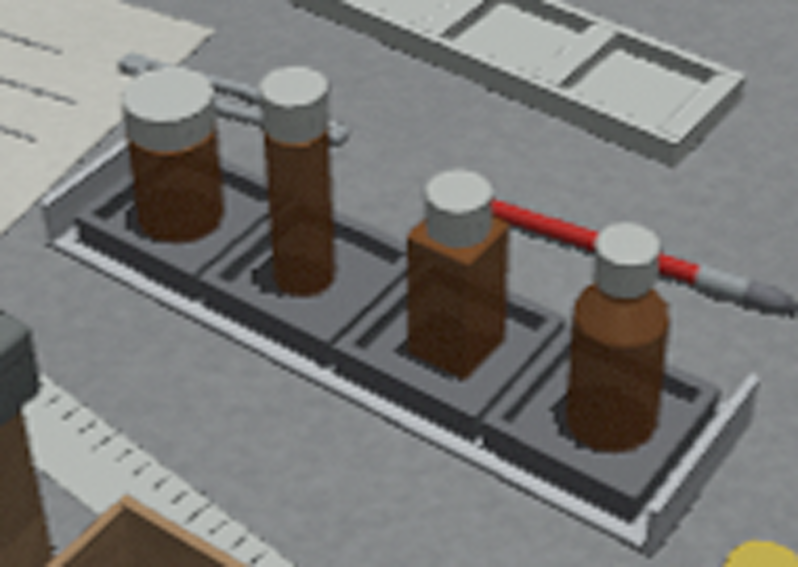

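The crops confirm it: from the robot's left, the tray holds necked, square, tall, squat. I'll triangulate cap tops from both views (crop pixels read by eye) and fit both racks.

```bash
cat > h.py <<'E'
import numpy as np
from scipy.optimize import least_squares
C={n:dict(np.load(f"{n}0.npz")) for n in("top","scene")}
def proj(n,X):
    c=C[n]; p=(np.atleast_2d(X)@c["R"].T+c["t"])@c["K"].T; return p[:,:2]/p[:,2:]
def atz(n,px,z):
    c=C[n]; d=c["R"].T@np.linalg.solve(c["K"],[*px,1]); o=-c["R"].T@c["t"]; return (o+d*(z-o[2])/d[2])[:2]
def un(p,s,o): return (np.array(p,float)+.5)/s-.5+np.array(o)
E
python3 - <<'E'
from h import *
np.set_printoptions(precision=1,suppress=True)
caps=dict(necked=((108,123),(627,244),94),square=((295,120),(459,190),86),tall=((492,102),(295,87),103),squat=((662,115),(169,92),72))
for k,(a,b,z) in caps.items():
    a=un(a,4.5,(235,145)); b=un(b,4.2,(215,170))
    r=least_squares(lambda X:np.r_[proj("top",X)[0]-a,proj("scene",X)[0]-b],[600,0,90])
    print(k,"top",atz("top",a,z),"scene",atz("scene",b,z),"tri",r.x,r.cost)
def fit(px,loc,g):
    f=lambda v:(proj("top",np.c_[np.array(loc)[:,:2]@np.array([[np.cos(v[2]),np.sin(v[2])],[-np.sin(v[2]),np.cos(v[2])]])+v[:2],np.array(loc)[:,2]])-px).ravel()
    r=least_squares(f,g); return r.x,r.fun
px=un([(50,60),(752,72),(47,219),(754,233)],4.5,(287,250))
rk,res=fit(px,[(31.5,137.5,14),(31.5,-137.5,14),(-31.5,137.5,14),(-31.5,-137.5,14)],[350,-50,0]); print("rack",rk,rk[2],res)
px=un([(40,58),(741,42),(42,243),(749,227)],4.5,(235,145))
tr,res=fit(px,[(38,142,24),(38,-142,24),(-38,142,24),(-38,-142,24)],[600,0,0]); print("tray",tr,res)
for nm,v in(("rack",rk),("tray",tr)):
  print(nm,"yaw %.4f"%v[2])
  for y in(99,33,-33,-99): print(nm,y,v[:2]+y*np.array([-np.sin(v[2]),np.cos(v[2])]))
# square body top face corners z=68
print([atz("top",un(p,4.5,(235,145)),68) for p in((263,90),(335,93),(262,165),(335,167))])
E
```

```text
necked top [633.4  99.2] scene [634.1 101.9] tri [633.1 100.4  92.5] 0.4586553110872831
square top [634.5  32. ] scene [634.8  34.9] tri [634.   33.2  84.7] 0.5253387960198247
tall top [636.4 -39. ] scene [637.5 -35.3] tri [636.  -38.1 101.1] 0.6264783777322216
squat top [ 635.9 -103.4] scene [ 636.  -100.9] tri [ 635.5 -102.7   71.1] 0.3593704361683705
rack [447.  -93.4  -0. ] -0.03279061825397294 [-0.1 -0.5 -0.1 -0.4 -0.1  0.4  0.3  0.4]
tray [635.8  -2.5   0. ] [-0.7 -0.3  0.9 -0.5 -1.2  0.3  0.9  0.4]
rack yaw -0.0328
rack 99 [450.2   5.5]
rack 33 [448.1 -60.5]
rack -33 [ 445.9 -126.4]
rack -99 [ 443.7 -192.4]
tray yaw 0.0024
tray 99 [635.6  96.5]
tray 33 [635.8  30.5]
tray -33 [635.9 -35.5]
tray -99 [ 636.1 -101.5]
[array([649.4,  45. ]), array([647.6,  18. ]), array([620.9,  45.7]), array([619.6,  18.4])]
```

Request:
apply_moves:
  commands:
    - {"hand":0.088,"dp":[-0.019,0.058,0],"rotation":[0,0,9]}
    - {"hand":0.088,"dp":[-0.038,0.116,0],"rotation":[0,0,18]}
    - {"hand":0.088,"dp":[-0.056,0.175,0],"rotation":[0,0,27]}
    - {"hand":0.088,"dp":[-0.075,0.233,0],"rotation":[0,0,36]}
    - {"hand":0.088,"dp":[-0.025,0.273,0],"rotation":[0,0,45]}
    - {"hand":0.088,"dp":[0.025,0.313,0],"rotation":[0,0,54]}
    - {"hand":0.088,"dp":[0.075,0.353,0],"rotation":[0,0,63]}
    - {"hand":0.088,"dp":[0.123,0.392,0],"rotation":[0,0,72.1]}
  squeeze: 20

```text
time_s: 1.1
eef_pos: [328.6, -251.2, 263.7]
tcp_rot: [0.0, 0.705, 0.709, -0.0]
wrist_force: [1.3, -0.1, -1.1]
gripper_width: 88.1
```

Request:
apply_moves:
  commands:
    - {"hand":0.088,"dp":[0.038,0.044,0],"rotation":[0,0,0]}
    - {"hand":0.088,"dp":[0.076,0.088,0],"rotation":[0,0,0]}
    - {"hand":0.088,"dp":[0.114,0.132,-0.01],"rotation":[0,0,0]}
    - {"hand":0.088,"dp":[0.152,0.176,-0.03],"rotation":[0,0,0]}
    - {"hand":0.088,"dp":[0.19,0.22,-0.05],"rotation":[0,0,0]}
    - {"hand":0.088,"dp":[0.228,0.264,-0.07],"rotation":[0,0,0]}
    - {"hand":0.088,"dp":[0.266,0.308,-0.09],"rotation":[0,0,0]}
    - {"hand":0.088,"dp":[0.303,0.3505,-0.104],"rotation":[0,0,0]}

```text
time_s: 2.1
eef_pos: [630.9, 99.4, 157.9]
tcp_rot: [-0.001, 0.707, 0.707, -0.001]
wrist_force: [1.5, -0.6, 0.4]
gripper_width: 88.2
```

Request:
apply_moves:
  commands:
    - {"hand":0.088,"dp":[0,0,0],"rotation":[0,0,0]}
    - {"hand":0.088,"dp":[0,0,-0.02],"rotation":[0,0,0]}
    - {"hand":0.088,"dp":[0,0,-0.04],"rotation":[0,0,0]}
    - {"hand":0.088,"dp":[0,0,-0.06],"rotation":[0,0,0]}
    - {"hand":0.088,"dp":[0,0,-0.08],"rotation":[0,0,0]}
    - {"hand":0.088,"dp":[0,0,-0.09],"rotation":[0,0,0]}
    - {"hand":0.088,"dp":[0,0,-0.099],"rotation":[0,0,0]}
    - {"hand":0.088,"dp":[0,0,-0.099],"rotation":[0,0,0]}

```text
time_s: 3.1
eef_pos: [630.3, 97.8, 60.1]
tcp_rot: [-0.0, 0.707, 0.707, -0.0]
wrist_force: [0.0, 0.4, -0.2]
gripper_width: 87.9
```

```bash
python3 - <<'E'
from station import arm
import cv2
s=arm.snapshot("scene")["image"][:,:,::-1]
cv2.imwrite("pics/c4.png",cv2.resize(s[120:305,190:430],None,fx=3.2,fy=3.2,interpolation=cv2.INTER_CUBIC))
print(arm.observe()["eef_pos"])
E
```

```text
[630.80943372  97.85254053  60.74950064]
```

View pics/c4.png

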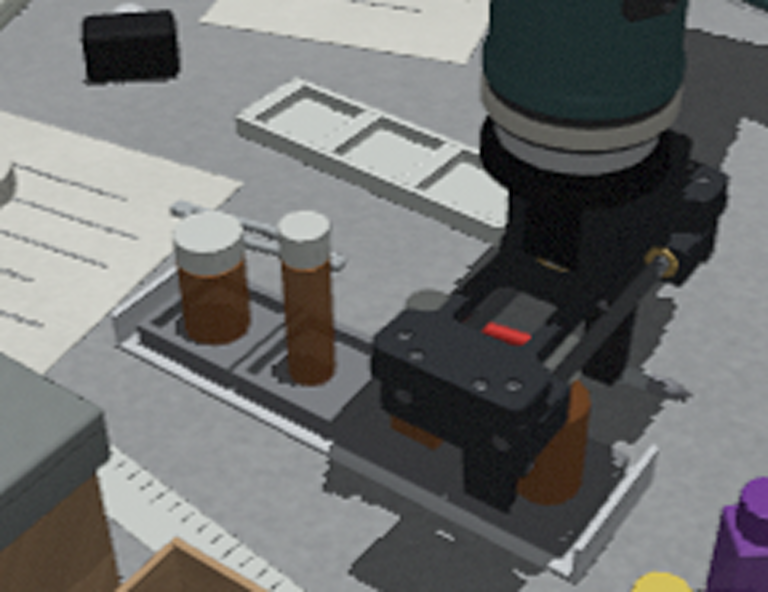

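The open jaws straddle the necked bottle (body at about (555,440) in the crop) and clear the others. The measured TCP sits about 2.5 mm short in x and y, so I'll correct that, then close.

Request:
apply_moves:
  commands:
    - {"hand":0.088,"dp":[0.0025,0.0025,-0.001],"rotation":[0,0,0]}
    - {"hand":0.088,"dp":[0.0025,0.0025,-0.001],"rotation":[0,0,0]}
    - {"hand":0.025,"dp":[0.0025,0.0025,-0.001],"rotation":[0,0,0]}
    - {"hand":0.025,"dp":[0.0025,0.0025,-0.001],"rotation":[0,0,0]}
    - {"hand":0.025,"dp":[0.0025,0.0025,-0.001],"rotation":[0,0,0]}
    - {"hand":0.025,"dp":[0.0025,0.0025,-0.001],"rotation":[0,0,0]}
    - {"hand":0.025,"dp":[0.0025,0.0025,-0.001],"rotation":[0,0,0]}
    - {"hand":0.025,"dp":[0.0025,0.0025,-0.001],"rotation":[0,0,0]}

```text
time_s: 4.15
eef_pos: [633.3, 100.3, 59.7]
tcp_rot: [0.0, 0.707, 0.707, 0.0]
wrist_force: [-0.2, 0.1, -0.4]
gripper_width: 33.3
```

Request:
apply_moves:
  commands:
    - {"hand":0.025,"dp":[0,0,0.01],"rotation":[0,0,0]}
    - {"hand":0.025,"dp":[0,0,0.03],"rotation":[0,0,0]}
    - {"hand":0.025,"dp":[0,0,0.06],"rotation":[0,0,0]}
    - {"hand":0.025,"dp":[0,0,0.09],"rotation":[0,0,0]}
    - {"hand":0.025,"dp":[0,0,0.11],"rotation":[0,0,0]}
    - {"hand":0.025,"dp":[-0.012,-0.018,0.12],"rotation":[0,0,0]}
    - {"hand":0.025,"dp":[-0.032,-0.049,0.12],"rotation":[0,0,0]}
    - {"hand":0.025,"dp":[-0.055,-0.084,0.12],"rotation":[0,0,0]}

```text
time_s: 5.15
eef_pos: [576.3, 14.8, 179.2]
tcp_rot: [-0.0, 0.707, 0.708, -0.001]
wrist_force: [0.1, -0.1, -1.9]
gripper_width: 33.6
```

Request:
apply_moves:
  commands:
    - {"hand":0.025,"dp":[-0.022,-0.035,0],"rotation":[0,0,0]}
    - {"hand":0.025,"dp":[-0.045,-0.07,0],"rotation":[0,0,0]}
    - {"hand":0.025,"dp":[-0.068,-0.105,0],"rotation":[0,0,0]}
    - {"hand":0.025,"dp":[-0.091,-0.14,0],"rotation":[0,0,0]}
    - {"hand":0.025,"dp":[-0.112,-0.172,0],"rotation":[0,0,0]}
    - {"hand":0.025,"dp":[-0.128,-0.196,0],"rotation":[0,0,0]}
    - {"hand":0.025,"dp":[-0.137,-0.21,0],"rotation":[0,0,0]}
    - {"hand":0.025,"dp":[-0.137,-0.21,0],"rotation":[0,0,0]}

```text
time_s: 6.15
eef_pos: [440.1, -194.3, 179.4]
tcp_rot: [-0.0, 0.708, 0.706, -0.0]
wrist_force: [0.4, 0.9, -2.1]
gripper_width: 33.0
```

Request:
apply_moves:
  commands:
    - {"hand":0.025,"dp":[0.0035,0.0025,-0.025],"rotation":[0,0,0]}
    - {"hand":0.025,"dp":[0.0035,0.0025,-0.055],"rotation":[0,0,0]}
    - {"hand":0.025,"dp":[0.0035,0.0025,-0.085],"rotation":[0,0,0]}
    - {"hand":0.025,"dp":[0.0035,0.0025,-0.105],"rotation":[0,0,0]}
    - {"hand":0.025,"dp":[0.0035,0.0025,-0.114],"rotation":[0,0,0]}
    - {"hand":0.025,"dp":[0.0035,0.0025,-0.118],"rotation":[0,0,0]}
    - {"hand":0.025,"dp":[0.0035,0.0025,-0.12],"rotation":[0,0,0]}
    - {"hand":0.025,"dp":[0.0035,0.0025,-0.122],"rotation":[0,0,0]}

```text
time_s: 7.15
eef_pos: [445.4, -191.5, 58.4]
tcp_rot: [0.001, 0.707, 0.707, 0.0]
wrist_force: [-0.2, -1.0, -1.2]
gripper_width: 33.2
```

Request:
apply_moves:
  commands:
    - {"hand":0.025,"dp":[0,0,-0.0005],"rotation":[0,0,0]}
    - {"hand":0.025,"dp":[0,0,-0.001],"rotation":[0,0,0]}
    - {"hand":0.025,"dp":[0,0,-0.001],"rotation":[0,0,0]}
    - {"hand":0.025,"dp":[0,0,-0.0015],"rotation":[0,0,0]}
    - {"hand":0.025,"dp":[0,0,-0.0015],"rotation":[0,0,0]}
    - {"hand":0.025,"dp":[0,0,-0.002],"rotation":[0,0,0]}
    - {"hand":0.025,"dp":[0,0,-0.002],"rotation":[0,0,0]}
    - {"hand":0.025,"dp":[0,0,-0.002],"rotation":[0,0,0]}

```text
time_s: 8.15
eef_pos: [444.6, -191.2, 55.7]
tcp_rot: [-0.0, 0.707, 0.707, -0.0]
wrist_force: [0.1, 0.3, -1.0]
gripper_width: 33.4
```

Request:
apply_moves:
  commands:
    - {"hand":0.025,"dp":[0,0,-0.0005],"rotation":[0,0,0]}
    - {"hand":0.025,"dp":[0,0,-0.0005],"rotation":[0,0,0]}
    - {"hand":0.025,"dp":[0,0,-0.001],"rotation":[0,0,0]}
    - {"hand":0.025,"dp":[0,0,-0.001],"rotation":[0,0,0]}
    - {"hand":0.025,"dp":[0,0,-0.001],"rotation":[0,0,0]}
    - {"hand":0.025,"dp":[0,0,-0.001],"rotation":[0,0,0]}
    - {"hand":0.025,"dp":[0,0,-0.001],"rotation":[0,0,0]}
    - {"hand":0.025,"dp":[0,0,-0.001],"rotation":[0,0,0]}

```text
time_s: 9.15
eef_pos: [444.8, -191.3, 55.6]
tcp_rot: [0.0, 0.707, 0.707, -0.0]
wrist_force: [-3.2, 1.8, 8.6]
gripper_width: 33.2
```

```bash
python3 - <<'E'
from station import arm
import cv2
s=arm.snapshot("scene")["image"][:,:,::-1]
cv2.imwrite("pics/c5.png",cv2.resize(s[60:240,200:420],None,fx=3.2,fy=3.2,interpolation=cv2.INTER_CUBIC))
o=arm.observe();print(o["eef_pos"],o["wrist_force"])
E
```

```text
[ 444.78733544 -191.3100232    55.57306151] [-3.20250419  0.83438054  8.12586469]
```

View pics/c5.png

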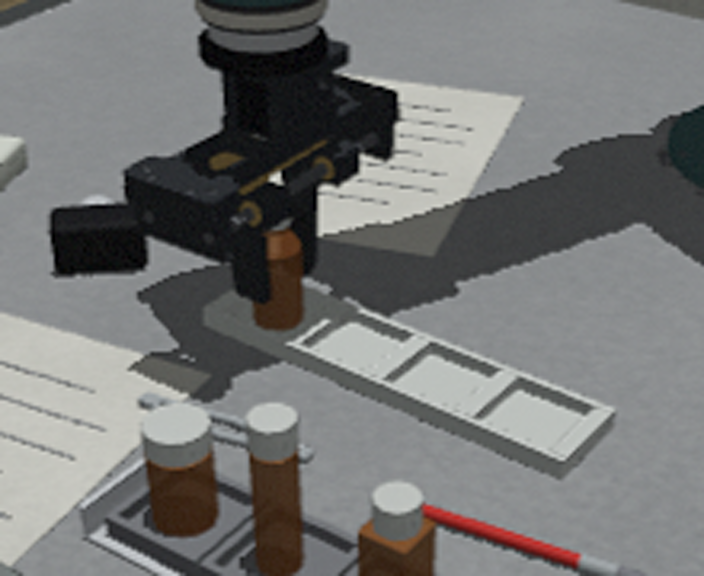

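The wrist shows about 8 N upward, so the bottle is on the pocket floor, upright in the right-end pocket at (280,310). I'll release it and go on to the square bottle.

Request:
apply_moves:
  commands:
    - {"hand":0.025,"dp":[0,0,0.0007],"rotation":[0,0,0]}
    - {"hand":0.05,"dp":[0,0,0.0007],"rotation":[0,0,0]}
    - {"hand":0.07,"dp":[0,0,0.0007],"rotation":[0,0,0]}
    - {"hand":0.088,"dp":[0,0,0.0007],"rotation":[0,0,0]}
    - {"hand":0.088,"dp":[0,0,0.02],"rotation":[0,0,0]}
    - {"hand":0.088,"dp":[0,0,0.05],"rotation":[0,0,0]}
    - {"hand":0.088,"dp":[0,0,0.085],"rotation":[0,0,0]}
    - {"hand":0.088,"dp":[0,0,0.12],"rotation":[0,0,0]}

```text
time_s: 10.2
eef_pos: [444.4, -191.1, 175.5]
tcp_rot: [-0.0, 0.707, 0.707, -0.0]
wrist_force: [-0.3, -0.1, 0.2]
gripper_width: 88.3
```

Request:
apply_moves:
  commands:
    - {"hand":0.088,"dp":[0.028,0.033,0],"rotation":[0,0,-1]}
    - {"hand":0.088,"dp":[0.062,0.073,0],"rotation":[0,0,-2.3]}
    - {"hand":0.088,"dp":[0.096,0.113,0],"rotation":[0,0,-2.3]}
    - {"hand":0.088,"dp":[0.13,0.153,0],"rotation":[0,0,-2.3]}
    - {"hand":0.088,"dp":[0.16,0.189,0],"rotation":[0,0,-2.3]}
    - {"hand":0.088,"dp":[0.18,0.214,0],"rotation":[0,0,-2.3]}
    - {"hand":0.088,"dp":[0.1892,0.2241,0],"rotation":[0,0,-2.3]}
    - {"hand":0.088,"dp":[0.1892,0.2241,0],"rotation":[0,0,-2.3]}

```text
time_s: 11.2
eef_pos: [633.8, 33.0, 174.3]
tcp_rot: [-0.0, 0.721, 0.693, -0.0]
wrist_force: [-0.3, -0.2, -1.0]
gripper_width: 87.7
```

Request:
apply_moves:
  commands:
    - {"hand":0.088,"dp":[0,0,-0.02],"rotation":[0,0,0]}
    - {"hand":0.088,"dp":[0,0,-0.045],"rotation":[0,0,0]}
    - {"hand":0.088,"dp":[0,0,-0.07],"rotation":[0,0,0]}
    - {"hand":0.088,"dp":[0,0,-0.095],"rotation":[0,0,0]}
    - {"hand":0.088,"dp":[0,0,-0.11],"rotation":[0,0,0]}
    - {"hand":0.088,"dp":[0,0,-0.1187],"rotation":[0,0,0]}
    - {"hand":0.06,"dp":[0,0,-0.1187],"rotation":[0,0,0]}
    - {"hand":0.02,"dp":[0,0,-0.1187],"rotation":[0,0,0]}

```text
time_s: 12.2
eef_pos: [634.6, 32.8, 57.0]
tcp_rot: [0.001, 0.721, 0.693, 0.001]
wrist_force: [0.2, -0.8, -0.8]
gripper_width: 70.2
```

Request:
apply_moves:
  commands:
    - {"hand":0.02,"dp":[0,0,0],"rotation":[0,0,0]}
    - {"hand":0.02,"dp":[0,0,0],"rotation":[0,0,0]}
    - {"hand":0.02,"dp":[0,0,0],"rotation":[0,0,0]}
    - {"hand":0.02,"dp":[0,0,0],"rotation":[0,0,0]}
    - {"hand":0.02,"dp":[0,0,0],"rotation":[0,0,0]}
    - {"hand":0.02,"dp":[0,0,0],"rotation":[0,0,0]}
    - {"hand":0.02,"dp":[0,0,0],"rotation":[0,0,0]}
    - {"hand":0.02,"dp":[0,0,0],"rotation":[0,0,0]}

```text
time_s: 13.2
eef_pos: [634.0, 32.9, 56.1]
tcp_rot: [0.0, 0.721, 0.693, 0.0]
wrist_force: [0.3, -0.1, 1.0]
gripper_width: 27.6
```

Request:
apply_moves:
  commands:
    - {"hand":0.02,"dp":[0,0,0.01],"rotation":[0,0,0]}
    - {"hand":0.02,"dp":[0,0,0.03],"rotation":[0,0,0]}
    - {"hand":0.02,"dp":[0,0,0.06],"rotation":[0,0,0]}
    - {"hand":0.02,"dp":[0,0,0.09],"rotation":[0,0,0]}
    - {"hand":0.02,"dp":[0,0,0.11],"rotation":[0,0,0]}
    - {"hand":0.02,"dp":[-0.012,-0.01,0.12],"rotation":[0,0,0]}
    - {"hand":0.02,"dp":[-0.032,-0.027,0.12],"rotation":[0,0,0]}
    - {"hand":0.02,"dp":[-0.055,-0.046,0.12],"rotation":[0,0,0]}

```text
time_s: 14.2
eef_pos: [577.0, -13.9, 175.5]
tcp_rot: [-0.001, 0.721, 0.693, -0.001]
wrist_force: [-0.7, -0.7, -0.5]
gripper_width: 27.7
```

Request:
apply_moves:
  commands:
    - {"hand":0.02,"dp":[-0.022,-0.019,0],"rotation":[0,0,0]}
    - {"hand":0.02,"dp":[-0.045,-0.038,0],"rotation":[0,0,0]}
    - {"hand":0.02,"dp":[-0.068,-0.057,0],"rotation":[0,0,0]}
    - {"hand":0.02,"dp":[-0.091,-0.077,0],"rotation":[0,0,0]}
    - {"hand":0.02,"dp":[-0.112,-0.095,0],"rotation":[0,0,0]}
    - {"hand":0.02,"dp":[-0.126,-0.107,0],"rotation":[0,0,0]}
    - {"hand":0.02,"dp":[-0.133,-0.1127,0],"rotation":[0,0,0]}
    - {"hand":0.02,"dp":[-0.133,-0.1127,0],"rotation":[0,0,0]}

```text
time_s: 15.2
eef_pos: [445.6, -126.0, 176.0]
tcp_rot: [-0.0, 0.721, 0.693, 0.0]
wrist_force: [-0.3, -0.3, -0.1]
gripper_width: 27.7
```

Request:
apply_moves:
  commands:
    - {"hand":0.02,"dp":[0,0,-0.02],"rotation":[0,0,0]}
    - {"hand":0.02,"dp":[0,0,-0.05],"rotation":[0,0,0]}
    - {"hand":0.02,"dp":[0,0,-0.08],"rotation":[0,0,0]}
    - {"hand":0.02,"dp":[0,0,-0.105],"rotation":[0,0,0]}
    - {"hand":0.02,"dp":[0,0,-0.116],"rotation":[0,0,0]}
    - {"hand":0.02,"dp":[0,0,-0.12],"rotation":[0,0,0]}
    - {"hand":0.02,"dp":[0,0,-0.122],"rotation":[0,0,0]}
    - {"hand":0.02,"dp":[0,0,-0.122],"rotation":[0,0,0]}

```text
time_s: 16.2
eef_pos: [446.6, -126.0, 54.7]
tcp_rot: [0.001, 0.721, 0.693, 0.0]
wrist_force: [1.2, -0.1, 0.4]
gripper_width: 27.8
```

Request:
apply_moves:
  commands:
    - {"hand":0.02,"dp":[0,0,-0.0005],"rotation":[0,0,0]}
    - {"hand":0.02,"dp":[0,0,-0.001],"rotation":[0,0,0]}
    - {"hand":0.02,"dp":[0,0,-0.0015],"rotation":[0,0,0]}
    - {"hand":0.02,"dp":[0,0,-0.002],"rotation":[0,0,0]}
    - {"hand":0.02,"dp":[0,0,-0.002],"rotation":[0,0,0]}
    - {"hand":0.02,"dp":[0,0,-0.0025],"rotation":[0,0,0]}
    - {"hand":0.02,"dp":[0,0,-0.0025],"rotation":[0,0,0]}
    - {"hand":0.02,"dp":[0,0,-0.0025],"rotation":[0,0,0]}

```text
time_s: 17.2
eef_pos: [445.9, -125.9, 52.0]
tcp_rot: [-0.0, 0.721, 0.693, -0.0]
wrist_force: [-1.9, 0.2, 5.0]
gripper_width: 27.8
```

Request:
apply_moves:
  commands:
    - {"hand":0.02,"dp":[0,0,0.0005],"rotation":[0,0,0]}
    - {"hand":0.05,"dp":[0,0,0.0005],"rotation":[0,0,0]}
    - {"hand":0.07,"dp":[0,0,0.0005],"rotation":[0,0,0]}
    - {"hand":0.088,"dp":[0,0,0.0005],"rotation":[0,0,0]}
    - {"hand":0.088,"dp":[0,0,0.02],"rotation":[0,0,0]}
    - {"hand":0.088,"dp":[0,0,0.05],"rotation":[0,0,0]}
    - {"hand":0.088,"dp":[0,0,0.085],"rotation":[0,0,0]}
    - {"hand":0.088,"dp":[0,0,0.123],"rotation":[0,0,0]}

```text
time_s: 18.2
eef_pos: [445.4, -125.7, 175.2]
tcp_rot: [-0.0, 0.721, 0.693, -0.0]
wrist_force: [0.9, -0.1, -0.5]
gripper_width: 87.9
```

Request:
apply_moves:
  commands:
    - {"hand":0.088,"dp":[0.028,0.013,0],"rotation":[0,0,1]}
    - {"hand":0.088,"dp":[0.062,0.029,0],"rotation":[0,0,2.3]}
    - {"hand":0.088,"dp":[0.096,0.045,0],"rotation":[0,0,2.3]}
    - {"hand":0.088,"dp":[0.13,0.06,0],"rotation":[0,0,2.3]}
    - {"hand":0.088,"dp":[0.16,0.074,0],"rotation":[0,0,2.3]}
    - {"hand":0.088,"dp":[0.18,0.084,0],"rotation":[0,0,2.3]}
    - {"hand":0.088,"dp":[0.1901,0.0886,0],"rotation":[0,0,2.3]}
    - {"hand":0.088,"dp":[0.1901,0.0886,0],"rotation":[0,0,2.3]}

```text
time_s: 19.2
eef_pos: [636.0, -37.1, 174.2]
tcp_rot: [-0.0, 0.707, 0.707, -0.0]
wrist_force: [-0.7, -0.5, 0.4]
gripper_width: 88.4
```

Request:
apply_moves:
  commands:
    - {"hand":0.088,"dp":[0,0,-0.02],"rotation":[0,0,0]}
    - {"hand":0.088,"dp":[0,0,-0.04],"rotation":[0,0,0]}
    - {"hand":0.088,"dp":[0,0,-0.06],"rotation":[0,0,0]}
    - {"hand":0.088,"dp":[0,0,-0.08],"rotation":[0,0,0]}
    - {"hand":0.088,"dp":[0,0,-0.093],"rotation":[0,0,0]}
    - {"hand":0.088,"dp":[0,0,-0.1],"rotation":[0,0,0]}
    - {"hand":0.06,"dp":[0,0,-0.1],"rotation":[0,0,0]}
    - {"hand":0.015,"dp":[0,0,-0.1],"rotation":[0,0,0]}

```text
time_s: 20.2
eef_pos: [636.7, -37.3, 75.3]
tcp_rot: [0.001, 0.707, 0.707, 0.0]
wrist_force: [0.3, 0.1, -0.6]
gripper_width: 70.0
```

Request:
apply_moves:
  commands:
    - {"hand":0.015,"dp":[0,0,0],"rotation":[0,0,0]}
    - {"hand":0.015,"dp":[0,0,0],"rotation":[0,0,0]}
    - {"hand":0.015,"dp":[0,0,0],"rotation":[0,0,0]}
    - {"hand":0.015,"dp":[0,0,0],"rotation":[0,0,0]}
    - {"hand":0.015,"dp":[0,0,0],"rotation":[0,0,0]}
    - {"hand":0.015,"dp":[0,0,0],"rotation":[0,0,0]}
    - {"hand":0.015,"dp":[0,0,0],"rotation":[0,0,0]}
    - {"hand":0.015,"dp":[0,0,0],"rotation":[0,0,0]}

```text
time_s: 21.2
eef_pos: [635.9, -37.2, 74.5]
tcp_rot: [-0.0, 0.707, 0.707, 0.0]
wrist_force: [-0.5, -0.4, 0.2]
gripper_width: 24.6
```

Request:
apply_moves:
  commands:
    - {"hand":0.015,"dp":[0,0,0.01],"rotation":[0,0,0]}
    - {"hand":0.015,"dp":[0,0,0.03],"rotation":[0,0,0]}
    - {"hand":0.015,"dp":[0,0,0.06],"rotation":[0,0,0]}
    - {"hand":0.015,"dp":[0,0,0.09],"rotation":[0,0,0]}
    - {"hand":0.015,"dp":[0,0,0.11],"rotation":[0,0,0]}
    - {"hand":0.015,"dp":[-0.012,-0.002,0.12],"rotation":[0,0,0]}
    - {"hand":0.015,"dp":[-0.032,-0.004,0.12],"rotation":[0,0,0]}
    - {"hand":0.015,"dp":[-0.055,-0.007,0.12],"rotation":[0,0,0]}

```text
time_s: 22.2
eef_pos: [579.2, -44.3, 194.0]
tcp_rot: [-0.001, 0.707, 0.707, -0.001]
wrist_force: [0.2, 0.0, -0.9]
gripper_width: 24.2
```

Request:
apply_moves:
  commands:
    - {"hand":0.015,"dp":[-0.022,-0.003,0],"rotation":[0,0,0]}
    - {"hand":0.015,"dp":[-0.045,-0.006,0],"rotation":[0,0,0]}
    - {"hand":0.015,"dp":[-0.068,-0.009,0],"rotation":[0,0,0]}
    - {"hand":0.015,"dp":[-0.091,-0.011,0],"rotation":[0,0,0]}
    - {"hand":0.015,"dp":[-0.112,-0.013,0],"rotation":[0,0,0]}
    - {"hand":0.015,"dp":[-0.126,-0.015,0],"rotation":[0,0,0]}
    - {"hand":0.015,"dp":[-0.1328,-0.0157,0],"rotation":[0,0,0]}
    - {"hand":0.015,"dp":[-0.1328,-0.0157,0],"rotation":[0,0,0]}

```text
time_s: 23.2
eef_pos: [448.0, -60.0, 194.5]
tcp_rot: [0.0, 0.707, 0.707, 0.0]
wrist_force: [-0.4, 0.4, 0.1]
gripper_width: 24.3
```

Request:
apply_moves:
  commands:
    - {"hand":0.015,"dp":[0,0,-0.02],"rotation":[0,0,0]}
    - {"hand":0.015,"dp":[0,0,-0.05],"rotation":[0,0,0]}
    - {"hand":0.015,"dp":[0,0,-0.08],"rotation":[0,0,0]}
    - {"hand":0.015,"dp":[0,0,-0.105],"rotation":[0,0,0]}
    - {"hand":0.015,"dp":[0,0,-0.116],"rotation":[0,0,0]}
    - {"hand":0.015,"dp":[0,0,-0.12],"rotation":[0,0,0]}
    - {"hand":0.015,"dp":[0,0,-0.122],"rotation":[0,0,0]}
    - {"hand":0.015,"dp":[0,0,-0.122],"rotation":[0,0,0]}

```text
time_s: 24.2
eef_pos: [448.9, -60.0, 73.2]
tcp_rot: [0.001, 0.707, 0.707, 0.0]
wrist_force: [0.3, -0.2, -0.1]
gripper_width: 24.5
```

Request:
apply_moves:
  commands:
    - {"hand":0.015,"dp":[0,0,-0.0005],"rotation":[0,0,0]}
    - {"hand":0.015,"dp":[0,0,-0.001],"rotation":[0,0,0]}
    - {"hand":0.015,"dp":[0,0,-0.0015],"rotation":[0,0,0]}
    - {"hand":0.015,"dp":[0,0,-0.002],"rotation":[0,0,0]}
    - {"hand":0.015,"dp":[0,0,-0.002],"rotation":[0,0,0]}
    - {"hand":0.015,"dp":[0,0,-0.0025],"rotation":[0,0,0]}
    - {"hand":0.015,"dp":[0,0,-0.0025],"rotation":[0,0,0]}
    - {"hand":0.015,"dp":[0,0,-0.0025],"rotation":[0,0,0]}

```text
time_s: 25.2
eef_pos: [448.3, -59.9, 70.5]
tcp_rot: [0.0, 0.707, 0.707, -0.0]
wrist_force: [-2.8, 0.0, 5.3]
gripper_width: 24.1
```

Request:
apply_moves:
  commands:
    - {"hand":0.015,"dp":[0,0,0.0005],"rotation":[0,0,0]}
    - {"hand":0.05,"dp":[0,0,0.0005],"rotation":[0,0,0]}
    - {"hand":0.07,"dp":[0,0,0.0005],"rotation":[0,0,0]}
    - {"hand":0.088,"dp":[0,0,0.0005],"rotation":[0,0,0]}
    - {"hand":0.088,"dp":[0,0,0.02],"rotation":[0,0,0]}
    - {"hand":0.088,"dp":[0,0,0.05],"rotation":[0,0,0]}
    - {"hand":0.088,"dp":[0,0,0.08],"rotation":[0,0,0]}
    - {"hand":0.088,"dp":[0,0,0.105],"rotation":[0,0,0]}

```text
time_s: 26.2
eef_pos: [448.3, -60.0, 176.2]
tcp_rot: [0.0, 0.707, 0.707, 0.0]
wrist_force: [0.1, 0.6, 0.3]
gripper_width: 88.0
```

Request:
apply_moves:
  commands:
    - {"hand":0.088,"dp":[0.028,-0.006,0],"rotation":[0,0,0]}
    - {"hand":0.088,"dp":[0.062,-0.014,0],"rotation":[0,0,0]}
    - {"hand":0.088,"dp":[0.096,-0.022,0],"rotation":[0,0,0]}
    - {"hand":0.088,"dp":[0.13,-0.03,0],"rotation":[0,0,0]}
    - {"hand":0.088,"dp":[0.16,-0.036,0],"rotation":[0,0,0]}
    - {"hand":0.088,"dp":[0.178,-0.04,0],"rotation":[0,0,0]}
    - {"hand":0.088,"dp":[0.1874,-0.0424,0],"rotation":[0,0,0]}
    - {"hand":0.088,"dp":[0.1874,-0.0424,0],"rotation":[0,0,0]}

```text
time_s: 27.2
eef_pos: [635.6, -102.4, 174.7]
tcp_rot: [-0.0, 0.707, 0.707, -0.0]
wrist_force: [-0.2, 0.9, -0.5]
gripper_width: 88.2
```

Request:
apply_moves:
  commands:
    - {"hand":0.088,"dp":[0,0,-0.02],"rotation":[0,0,0]}
    - {"hand":0.088,"dp":[0,0,-0.045],"rotation":[0,0,0]}
    - {"hand":0.088,"dp":[0,0,-0.07],"rotation":[0,0,0]}
    - {"hand":0.088,"dp":[0,0,-0.095],"rotation":[0,0,0]}
    - {"hand":0.088,"dp":[0,0,-0.112],"rotation":[0,0,0]}
    - {"hand":0.088,"dp":[0,0,-0.121],"rotation":[0,0,0]}
    - {"hand":0.06,"dp":[0,0,-0.121],"rotation":[0,0,0]}
    - {"hand":0.025,"dp":[0,0,-0.121],"rotation":[0,0,0]}

```text
time_s: 28.2
eef_pos: [636.3, -102.5, 55.0]
tcp_rot: [0.001, 0.707, 0.707, 0.0]
wrist_force: [0.1, 0.5, 0.3]
gripper_width: 70.1
```

Request:
apply_moves:
  commands:
    - {"hand":0.025,"dp":[0,0,0],"rotation":[0,0,0]}
    - {"hand":0.025,"dp":[0,0,0],"rotation":[0,0,0]}
    - {"hand":0.025,"dp":[0,0,0],"rotation":[0,0,0]}
    - {"hand":0.025,"dp":[0,0,0],"rotation":[0,0,0]}
    - {"hand":0.025,"dp":[0,0,0],"rotation":[0,0,0]}
    - {"hand":0.025,"dp":[0,0,0],"rotation":[0,0,0]}
    - {"hand":0.025,"dp":[0,0,0],"rotation":[0,0,0]}
    - {"hand":0.025,"dp":[0,0,0],"rotation":[0,0,0]}

```text
time_s: 29.2
eef_pos: [635.9, -102.4, 54.3]
tcp_rot: [0.0, 0.707, 0.707, 0.0]
wrist_force: [0.4, -0.3, 2.4]
gripper_width: 35.4
```

Request:
apply_moves:
  commands:
    - {"hand":0.025,"dp":[0,0,0.01],"rotation":[0,0,0]}
    - {"hand":0.025,"dp":[0,0,0.03],"rotation":[0,0,0]}
    - {"hand":0.025,"dp":[0,0,0.06],"rotation":[0,0,0]}
    - {"hand":0.025,"dp":[0,0,0.09],"rotation":[0,0,0]}
    - {"hand":0.025,"dp":[0,0,0.11],"rotation":[0,0,0]}
    - {"hand":0.025,"dp":[-0.012,0.007,0.12],"rotation":[0,0,0]}
    - {"hand":0.025,"dp":[-0.032,0.019,0.12],"rotation":[0,0,0]}
    - {"hand":0.025,"dp":[-0.055,0.032,0.12],"rotation":[0,0,0]}

```text
time_s: 30.2
eef_pos: [578.7, -69.6, 173.3]
tcp_rot: [-0.001, 0.707, 0.707, -0.001]
wrist_force: [-0.6, -0.1, -1.7]
gripper_width: 35.4
```

Request:
apply_moves:
  commands:
    - {"hand":0.025,"dp":[-0.022,0.013,0],"rotation":[0,0,0]}
    - {"hand":0.025,"dp":[-0.045,0.026,0],"rotation":[0,0,0]}
    - {"hand":0.025,"dp":[-0.068,0.04,0],"rotation":[0,0,0]}
    - {"hand":0.025,"dp":[-0.091,0.053,0],"rotation":[0,0,0]}
    - {"hand":0.025,"dp":[-0.112,0.065,0],"rotation":[0,0,0]}
    - {"hand":0.025,"dp":[-0.124,0.073,0],"rotation":[0,0,0]}
    - {"hand":0.025,"dp":[-0.1307,0.0765,0],"rotation":[0,0,0]}
    - {"hand":0.025,"dp":[-0.1307,0.0765,0],"rotation":[0,0,0]}

```text
time_s: 31.2
eef_pos: [449.7, 6.3, 174.0]
tcp_rot: [0.0, 0.707, 0.707, 0.0]
wrist_force: [-0.1, -0.0, -0.7]
gripper_width: 35.5
```

Request:
apply_moves:
  commands:
    - {"hand":0.025,"dp":[0,0,-0.02],"rotation":[0,0,0]}
    - {"hand":0.025,"dp":[0,0,-0.05],"rotation":[0,0,0]}
    - {"hand":0.025,"dp":[0,0,-0.08],"rotation":[0,0,0]}
    - {"hand":0.025,"dp":[0,0,-0.105],"rotation":[0,0,0]}
    - {"hand":0.025,"dp":[0,0,-0.116],"rotation":[0,0,0]}
    - {"hand":0.025,"dp":[0,0,-0.12],"rotation":[0,0,0]}
    - {"hand":0.025,"dp":[0,0,-0.122],"rotation":[0,0,0]}
    - {"hand":0.025,"dp":[0,0,-0.122],"rotation":[0,0,0]}

```text
time_s: 32.2
eef_pos: [450.6, 6.1, 52.8]
tcp_rot: [0.001, 0.707, 0.707, 0.001]
wrist_force: [0.1, -1.2, -0.5]
gripper_width: 34.7
```

Request:
apply_moves:
  commands:
    - {"hand":0.025,"dp":[0,0,-0.0005],"rotation":[0,0,0]}
    - {"hand":0.025,"dp":[0,0,-0.001],"rotation":[0,0,0]}
    - {"hand":0.025,"dp":[0,0,-0.0015],"rotation":[0,0,0]}
    - {"hand":0.025,"dp":[0,0,-0.002],"rotation":[0,0,0]}
    - {"hand":0.025,"dp":[0,0,-0.002],"rotation":[0,0,0]}
    - {"hand":0.025,"dp":[0,0,-0.0025],"rotation":[0,0,0]}
    - {"hand":0.025,"dp":[0,0,-0.0025],"rotation":[0,0,0]}
    - {"hand":0.025,"dp":[0,0,-0.0025],"rotation":[0,0,0]}

```text
time_s: 33.2
eef_pos: [449.9, 6.2, 50.2]
tcp_rot: [-0.0, 0.707, 0.707, -0.0]
wrist_force: [-2.4, 0.0, 8.9]
gripper_width: 35.4
```

Contact again (9 N). I'll release, lift, and move off to the left so the cameras see the rack.

Request:
apply_moves:
  commands:
    - {"hand":0.025,"dp":[0,0,0.0007],"rotation":[0,0,0]}
    - {"hand":0.05,"dp":[0,0,0.0007],"rotation":[0,0,0]}
    - {"hand":0.07,"dp":[0,0,0.0007],"rotation":[0,0,0]}
    - {"hand":0.088,"dp":[0,0,0.0007],"rotation":[0,0,0]}
    - {"hand":0.088,"dp":[0,0,0.02],"rotation":[0,0,0]}
    - {"hand":0.088,"dp":[0,0,0.06],"rotation":[0,0,0]}
    - {"hand":0.088,"dp":[0,0,0.11],"rotation":[0,0,0]}
    - {"hand":0.088,"dp":[0,0,0.16],"rotation":[0,0,0]}

```text
time_s: 34.2
eef_pos: [449.5, 6.2, 210.7]
tcp_rot: [-0.0, 0.707, 0.707, -0.0]
wrist_force: [0.1, 0.8, 0.6]
gripper_width: 88.1
```

Request:
apply_moves:
  commands:
    - {"hand":0.088,"dp":[0,0.04,0.04],"rotation":[0,0,0]}
    - {"hand":0.088,"dp":[0,0.08,0.07],"rotation":[0,0,0]}
    - {"hand":0.088,"dp":[0,0.13,0.08],"rotation":[0,0,0]}
    - {"hand":0.088,"dp":[0,0.18,0.08],"rotation":[0,0,0]}
    - {"hand":0.088,"dp":[0,0.23,0.08],"rotation":[0,0,0]}
    - {"hand":0.088,"dp":[0,0.26,0.08],"rotation":[0,0,0]}
    - {"hand":0.088,"dp":[0,0.28,0.08],"rotation":[0,0,0]}
    - {"hand":0.088,"dp":[0,0.28,0.08],"rotation":[0,0,0]}

```text
time_s: 35.2
eef_pos: [449.7, 286.8, 289.2]
tcp_rot: [0.0, 0.706, 0.708, -0.0]
wrist_force: [0.4, -0.8, 0.0]
gripper_width: 88.3
```

```bash
python3 - <<'E'
from station import arm
import cv2
s=arm.snapshot("scene")["image"][:,:,::-1]
t=arm.snapshot("top")["image"][:,:,::-1]
cv2.imwrite("pics/s6.png",cv2.resize(s[80:300,200:420],None,fx=2.7,fy=2.7,interpolation=cv2.INTER_CUBIC))
cv2.imwrite("pics/t6.png",cv2.resize(t[140:320,230:470],None,fx=3.2,fy=3.2,interpolation=cv2.INTER_CUBIC))
print(arm.observe())
E
```

```text
{'time_s': 35.3, 'q': array([ 5.18948507e-01, -2.14016527e-02,  1.87464793e+00, -5.84166305e-04,
        1.28917566e+00,  5.18883156e-01]), 'joint_velocities': array([-0.01175078, -0.00865764,  0.00394215,  0.0001311 , -0.00133504,
        0.00043201]), 'effort': array([ 5.40740658e-01, -3.44807589e+01, -3.61041069e+01,  1.18349986e-01,
       -5.09334414e-02,  5.18721412e-03]), 'eef_pos': array([449.8312608 , 285.40015615, 289.25914147]), 'tcp_rot': array([ 1.61448101e-04,  7.07026102e-01,  7.07187273e-01, -4.73889015e-04]), 'wrist_force': array([ 0.0877706 , -0.62898152,  0.33747805]), 'wrist_torque': array([-0.07077774, -0.08478619,  0.02789056]), 'gripper_width': 87.70046553514096}
```

View pics/s6.png

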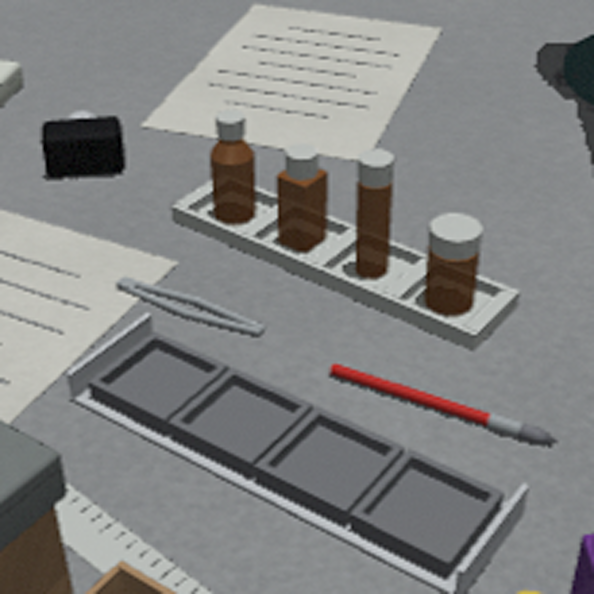

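View pics/t6.png

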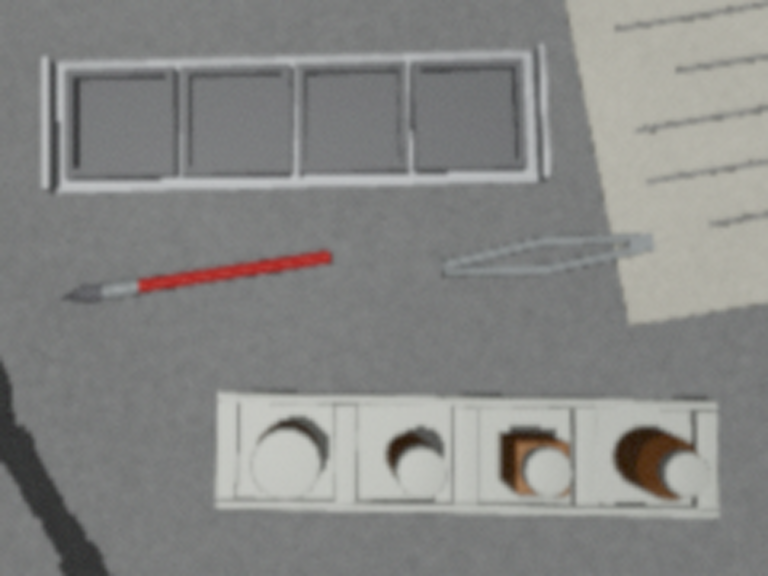

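All four bottles stand upright in the rack. Left to right in the top crop they are squat (288,462), tall (420,470), square (547,470) and necked (685,475). The tray is empty and the arm is clear, so I'm handing in.

```bash
python3 -c "
from station import arm
print(arm.finish_job())"
```

```text
the job is handed in; nothing more can be done
None
```

All four bottles are in the white rack in reverse order, and I handed the job in at about 35 s of the 102 s allowed. From the robot's left, the tray held necked, square, tall, squat; the rack now holds squat, tall, square, necked.

- **Setting down:** Each bottle was lowered until it touched the pocket floor before I let go. The wrist showed 5–9 N upward each time.
- **Last pictures:** Both cameras show every bottle upright, one to a pocket, with the tray empty. The other items look undisturbed, and the open gripper was well clear of everything.
- **Disagreements:** The two cameras differed by 2–4 mm in y. The arm also settled about 2.5 mm short of its commanded x and y, which I corrected from the measured position. Neither mattered for the pocket fit.
- **Failed checks:** None.

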